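Clip the fixings cup onto the parts bin

ROBOT

A 7-joint arm with a two-finger parallel gripper is mounted at the origin on the work surface. World frame = base frame: x ahead of the robot, y to its left, z up, the work surface at z = 0. Lengths are in m, angles in rad, forces in N, time in s.
With the tool pointing down it reaches from about 0.4 to 0.9 m from the base axis. Payload 5.5 kg.
Tool frame: the origin (TCP) lies on the centre line of the jaws, within the pads' length; the fingertips stand 11 mm ahead of it and the grasp point (between the pads) lies 8 mm behind it; z points along the fingers, y is the direction in which the jaws open and shut (so a half turn about z gives the same grasp; the last joint's range is limited). The gripper opens to 85 mm and grips with 20 to 120 N. Pads are 22 mm wide; open, the fingers measure 114 mm over their backs; the gripper's body (76 mm by 85 mm) begins 54 mm behind the grasp point. The pads swing forward as they close: fully open they stand 13 mm farther back than shut.
Start: joints at [-0.846, 0.501, -0.427, 1.55, 0.221, 1.138, -0.21], TCP at [0.29, 0.582, 0.242] pointing down, gripper open.
Joint ranges: [-2.88, 2.88], [-0.31, 2.03], [-1.54, 1.56], [0.2, 2.42], [-1.41, 4.55], [0.19, 2.02], [-2.57, 2.57]. Speed limits (rad/s): [2.57, 2.57, 3.14, 3.14, 3.14, 3.14, 3.14].

INTERFACE

Orientations are given as a 3x3 rotation matrix whose columns are the frame's x, y, z axes.
In Python, from bench import * gives the robot as it stands.
- The arm moves only by the tool servo_tool, never from a script. Its arguments are lists of equal length, an entry for each row: "translation": the shift along the tool's x, y, z in cm, a list of three; "rot": the turn, a rotation vector about the tool's x, y, z in degrees, a list of three. In form: {"translation": [[dx, dy, dz], ...], "rot": [[rx, ry, rz], ...]}. A call has 1 to 5 rows; each row shifts and turns the commanded pose from where the row before left it, along the tool's axes as they then stand; what a row does not reach is not made up. A row lasts 1/8 s, in which the tool goes at most 62.5 mm and 10.7 degrees, less where a joint would pass 70% of its speed; a pose out of reach is approached as far as the arm can. A call with a gripper value outside its range is refused whole. "gripper" is the opening, from 0 (shut) to 1 (fully open), set as the call begins (left out, the last holds). The fingers move at their own pace and stop on an object; "force" is the grip in N (left out, the last holds). Time passes only in rows, so rows that do not move let the fingers close. It gives the time, the measured TCP pose, the force and the opening at its end, in the units of the state.
- sense(): the state, without advancing time (a new reading comes with each control period).
- snapshot(name): name is "scene" or "top" or "wrist"; returns the picture (384x512x3 uint8, red, green, blue); there is no depth.
- camera_model(name): a dict with "fx", "fy", "cx", "cy" (pixels), "R" (3x3) and "t" (3): a world point X has camera coordinates R X + t. Camera axes: x right, y down, z forward; pixel columns grow to the right and rows downward; lengths in m; the calibration is good to about 2 mm. A picture is of the moment at which its call begins: read the wrist's pose just before it. camera_model takes no time and is no camera call; for the wrist camera it gives the pose at the moment of the call.
- sign_off(): hands the job in, once; it reports no verdict.
Trained networks look in the newest picture that a camera, given by its name, has taken for a name from the list of things; names that differ only in an ending like _2 or _b are one class to them, and where a whole thing is asked for, a point or a joint stands for the part that bears it (a point fixed in the world has none). Each returns a list of dicts, best first, with "conf" (0 to 1); they miss things now and then, are a little off and sometimes report something else, mostly with a low value. They report only what shows in the picture. A call takes as long as a camera call. They do not tell look-alikes from the thing itself.
- silhouettes(camera, label): "region" (384x512 bool, what is visible of it) and "box" ([left, top, width, height] in pixels, round what is visible of it).
The state is a dict: "clock": time; "q": joint angles; "qvel": joint speeds; "effort": joint torques, N m; "ee_pos": TCP position; "ee_rot": TCP orientation; "ft_force": force on the tool from outside, world axes, zero at the start; "moment": the same for the moment, N m; "grip_width": opening from 0.0 (shut) to 1.0 (fully open).
Only numpy, scipy, OpenCV 4.12 (cv2) and the standard library are available. Lean on these libraries where they do the work, as an engineer would, in place of code of your own. Each camera call takes 0.05 s, during which the arm holds its last target. There are 200 camera calls.

TASK

Hang the orange cup on the outside of the blue parts bin: put its hook over the bin's rim where the yellow spring clip is, centred on the clip, and press it gently down until the clip snaps shut over the hook and the hook sits fully down on the rim, then let go. The bin rides on a spring scale: it sinks as you press and must never be pushed down to its bottom stop. Keep the cup upright and leave everything else on the bench where it is.

Things in the scene. Friction and masses are not known exactly. Their poses are not given: they have to be found in the camera images.
- cup: Orange plastic cup, loose, 0.16 to 0.26 kg, standing upright. Origin: centre of its underside; z up; +x points from the cup to its hook. Open box 50 (x) by 70 (y) by 60 (z) mm. Its back plate (outer face x = 28 mm) rises to a bridge (underside z = 95, top 99 mm, out to x = 42 mm), from which a tongue 2 mm thick and 40 mm wide comes down at x = 37 mm.
- tab (a point): Centre of the black grip tab standing on the hook's bridge, to hold the cup by: 12 mm thick in x, 32 mm wide in y, 37 mm high (z = 99 to 136 mm in the cup's frame, centred at x = 33.5, y = 0).
- bead (a point): Middle of the round steel bead, 6 mm thick, along the lower edge of the tongue (39, 0, 65.5 mm in the cup's frame). The open slot between back plate and bead, which goes over the bin wall, is 8 mm wide.
- hook (a point): Middle of the underside of the hook's bridge (33.5, 0, 95 mm in the cup's frame); axes as the cup's. Hung fully home, it coincides with the rim point and the axes are parallel.
- rim (a point): Top of the rim of the blue bin, mid-thickness of the wall facing the robot, at the middle of the yellow clip; moves with the bin. +x into the bin, y along the rim, z up. Open bin 170 (x) by 200 (y) by 100 (z) mm, walls 5 mm, rim about 170 mm above the bench. The cup hangs outside (-x side), its +x along this +x, tongue inside; under it outside the wall is free air.
- bin (a joint): How far the bin on its spring scale has sunk, m (grows downwards; about 0.001 to 0.010 at rest, bottom stop at 0.036, so keep it under 0.034). A soft spring: it gives way as the cup is pressed and comes back up when released.
- clip (a joint): Opening of the yellow spring clip, m (0 shut): a sloping leaf 32 mm wide inside the rim, its lip 22 mm below the rim, 2 mm off the inner wall. The bead wedges it open some 4 mm from about 19 mm above home; at about 8 mm above home it passes the lip and the clip snaps shut over it. This takes roughly 7 to 13 N down (by friction), so the bin sinks well before the clip lets go and jumps up a little after; keep pressing by feel.
- scale: Green base of the spring scale, fixed to the bench, 140 by 180 by 42 mm, wholly under the bin. Origin: centre of its underside, under the bin's middle; axes parallel to the bin's.
- paint_tin: Closed paint tin, bystander, 150 mm across, 160 mm high; origin at the underside. It and the scale stand on opposite sides of the cup, either way round.
- spare_cup: Grey open cup without a hook, bystander, 50 by 70 by 60 mm; origin at the underside.
- tape: Yellow tape roll lying flat, bystander, 100 mm across, 45 mm high.
- oil_can: Yellow can with red cap, bystander, 60 mm across, 120 mm high.
- offcut: Wood offcut, bystander, 160 by 60 by 35 mm.
- hammer: Hammer lying on the bench, bystander, origin on it.
- screwdriver: Screwdriver lying on the bench, bystander, origin on it.
Not all that is in view belongs to the job. Leave any pink, purple or turquoise look-alike of the cup alone.

How it is judged:
By the outcome, as a careful person would: the job done as asked, in the order asked, and still so for the second after the job is handed in, with the robot touching nothing.
It also fails if it takes over 58 s, if anything falls off the work surface, if the arm or the gripper's body presses on something with over 40 N, if the wrist force passes 120 N, or if a joint passes its speed limit or range.

## Working session

There is one attempt and no reset: what is moved stays moved. The work goes in short steps, Python scripts to look and compute and a tool call to move; the robot and the scene stay as the last step left them, time stands still between calls to the robot, and variables do not carry over. Pictures are saved under pics/ and viewed, on a budget of 10 in all, crops included, one or two more only if the job needs it, and the job is handed in when it is done.

Besides the shell and the picture viewer there is one more tool, called after "Emit:" as a command line: name --argument value ..., lists and objects as JSON in quotes. servo_tool: Moves the arm, as the interface text tells. Its arguments: {"type":"object","properties":{"translation":{"type":"array"},"rot":{"type":"array"},"gripper":{"type":"number"},"force":{"type":"number"}},"required":["translation","rot"]}

```bash
ls; mkdir -p pics
python3 - <<'E'
from bench import *
import cv2,numpy as np
s=sense();print(s['clock'],s['ee_pos'],np.round(s['ee_rot'],3).tolist(),s['grip_width'])
ims=[]
for n in('scene','top'):
    im=snapshot(n);ims.append(im);cv2.imwrite(f'pics/raw_{n}.png',im[:,:,::-1])
    c=camera_model(n);print(n,c['fx'],c['cx'],c['cy'],np.round(c['R'],3).tolist(),np.round(c['t'],3))
    for l in('cup','tab','hook','rim','scale','paint_tin','clip','bin','spare_cup','oil_can','tape'):
        for r in silhouettes(n,l)[:3]:
            ys,xs=np.nonzero(r['region']);print(n,l,round(r['conf'],2),r['box'],len(xs))
cv2.imwrite('pics/both.png',np.vstack([i[:,:,::-1] for i in ims])[:, :])
E
python3 -c "
import cv2
a=cv2.imread('pics/raw_scene.png');b=cv2.imread('pics/raw_top.png')
cv2.imwrite('pics/a.png',cv2.resize(a,(800,600)));cv2.imwrite('pics/b.png',cv2.resize(b,(800,600)))"
```

```text
pics
0.0 [0.28937585 0.58129412 0.24125649] [[-0.895, 0.446, -0.001], [0.446, 0.895, -0.002], [0.0, -0.002, -1.0]] 1.0014969972059673
scene 367.7891474077067 258.9271585221197 192.34673030775522 [[-0.856, 0.517, 0.009], [0.44, 0.736, -0.515], [-0.273, -0.437, -0.857]] [ 0.471 -0.169  1.463]
scene cup 0.83 [268.1, 211.3, 26.2, 36.4] 604
scene cup 0.79 [254.0, 188.0, 28.6, 26.7] 514
scene cup 0.74 [235.8, 151.4, 23.8, 39.1] 616
scene tab 0.98 [266.8, 210.5, 24.0, 33.6] 632
scene tab 0.9 [304.3, 193.7, 20.8, 30.4] 494
scene tab 0.72 [257.2, 188.6, 20.1, 25.3] 488
scene hook 0.94 [237.8, 153.9, 25.0, 32.7] 592
scene hook 0.91 [281.4, 164.6, 22.3, 28.3] 437
scene hook 0.78 [258.3, 185.5, 21.4, 27.2] 502
scene rim 0.69 [277.0, 229.1, 94.4, 98.0] 4992
scene scale 0.94 [270.4, 230.6, 99.1, 94.9] 5116
scene scale 0.62 [183.3, 106.2, 38.9, 20.8] 230
scene paint_tin 0.65 [185.1, 110.7, 48.4, 56.1] 1879
scene clip 0.43 [272.5, 227.2, 100.1, 97.2] 5165
scene bin 0.58 [273.2, 230.1, 94.0, 100.0] 5037
scene spare_cup 0.87 [203.1, 213.7, 18.0, 25.3] 393
scene spare_cup 0.32 [214.2, 258.0, 20.7, 30.5
[... 376 characters left out ...]
.6, 20.7] 321
top cup 0.74 [257.8, 189.2, 19.5, 22.0] 287
top tab 0.88 [225.0, 180.2, 23.7, 27.1] 318
top tab 0.74 [265.7, 219.5, 21.5, 25.0] 345
top tab 0.71 [292.5, 190.2, 19.2, 19.8] 339
top hook 0.89 [261.4, 219.1, 26.5, 25.6] 337
top hook 0.81 [221.9, 181.1, 26.4, 23.7] 345
top hook 0.81 [227.0, 216.9, 26.0, 23.1] 331
top rim 0.71 [137.5, 160.7, 66.3, 58.8] 3198
top rim 0.54 [330.1, 162.1, 52.9, 45.0] 1713
top scale 0.86 [137.6, 163.0, 69.4, 57.8] 3120
top paint_tin 0.57 [329.8, 160.2, 51.4, 46.7] 1703
top bin 0.93 [137.7, 163.3, 69.2, 54.0] 3094
top spare_cup 0.86 [262.5, 133.1, 17.7, 17.0] 268
top oil_can 0.65 [218.6, 120.6, 15.0, 18.4] 317
top tape 0.77 [288.9, 114.0, 27.3, 30.6] 342
```

View pics/a.png

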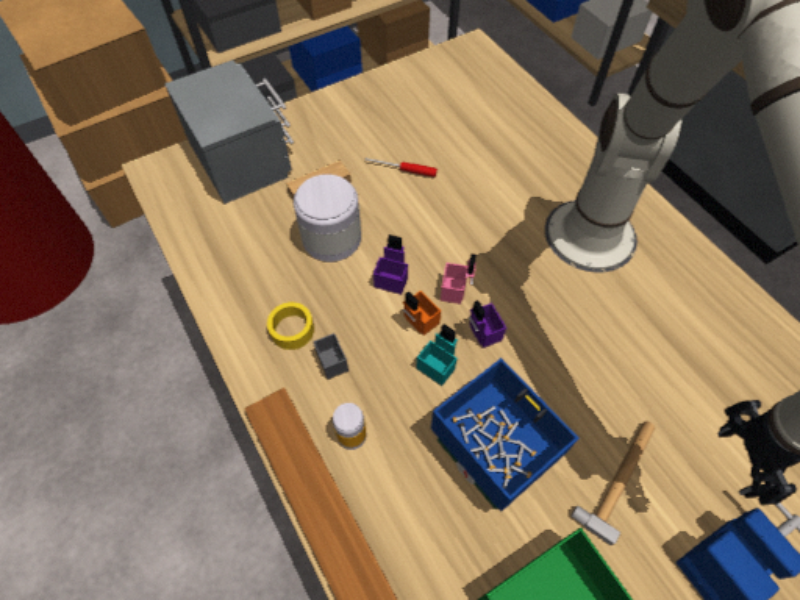

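View pics/b.png

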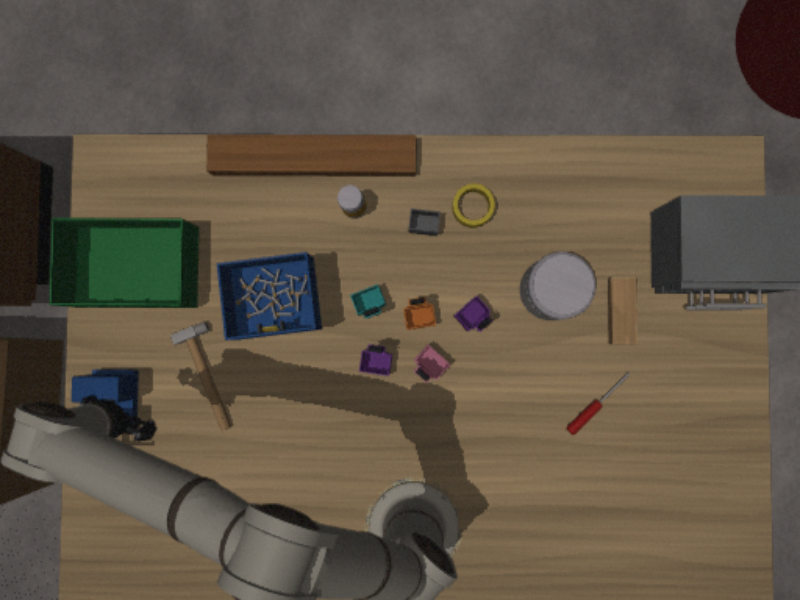

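```bash
cat > h.py <<'E'
from bench import *
import cv2,numpy as np
def ray(c,u,v):
    d=c['R'].T@np.array([(u-c['cx'])/c['fx'],(v-c['cy'])/c['fy'],1.]);return -c['R'].T@c['t'],d
def onplane(c,u,v,z):
    o,d=ray(c,u,v);return o+d*(z-o[2])/d[2]
def proj(c,X):
    p=(c['R']@np.atleast_2d(X).T).T+c['t'];return np.c_[c['fx']*p[:,0]/p[:,2]+c['cx'],c['fy']*p[:,1]/p[:,2]+c['cy']]
E
python3 - <<'E'
from h import *
a=cv2.imread('pics/raw_scene.png');b=cv2.imread('pics/raw_top.png')
def crop(i,x,y,w,h,s):return cv2.resize(i[y:y+h,x:x+w],(w*s,h*s),interpolation=cv2.INTER_CUBIC)
t=np.hstack([crop(a,250,180,50,50,8),crop(b,245,180,50,50,8)])
m=np.hstack([crop(a,310,235,50,25,8),crop(b,145,195,50,25,8)])
cv2.imwrite('pics/c.png',np.vstack([t,m]))
c=camera_model('top')
print('cup rim',onplane(c,269.5,202,.06),'tab',onplane(c,267.5,192,.136),'clip',onplane(c,173,210,.165))
print('bin corners',[onplane(c,u*.64,v*.64,.165).round(3).tolist() for u,v in((218,265),(308,254),(321,329),(226,340))])
w=camera_model('wrist');s=sense();R=s['ee_rot']
print('cam in tool',R.T@(-w['R'].T@w['t']-s['ee_pos']),(w['R']@R).round(3).tolist(),w['fx'],w['cx'],w['cy'])
E
```

```text
cup rim [ 0.50000017 -0.01655826  0.06      ] tab [ 0.53253022 -0.00944541  0.136     ] clip [0.46751185 0.31361274 0.165     ]
bin corners [[0.606, 0.432, 0.165], [0.631, 0.233, 0.165], [0.466, 0.202, 0.165], [0.441, 0.411, 0.165]]
cam in tool [ 0.0682392   0.0005223  -0.13056995] [[0.0, 1.0, -0.001], [-0.963, -0.0, -0.27], [-0.27, 0.001, 0.963]] 288.54520923714443 259.0954884922351 189.04870907550648
```

View pics/c.png

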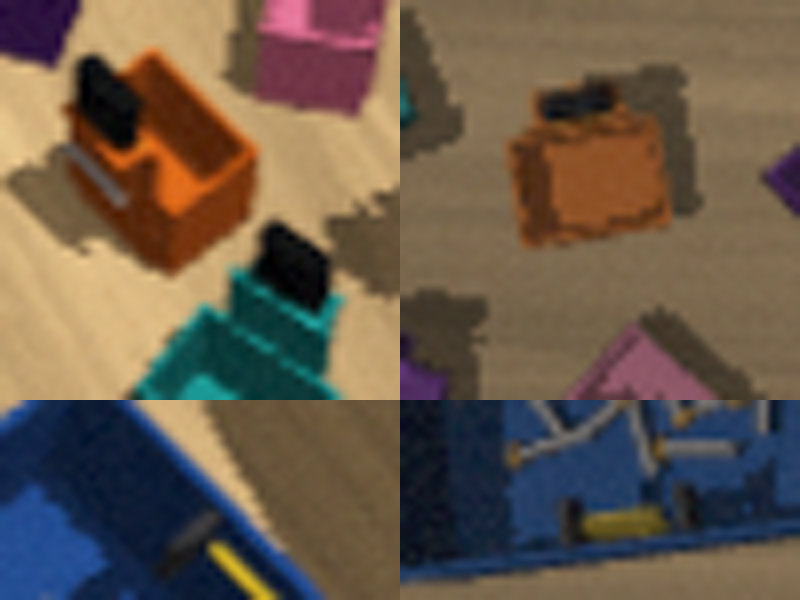

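The candidates in the top view are orange (269,200), teal (236,192), purple (303,201) and (241,231), and pink (277,232). The crop shows that only the orange one fits the description, with its steel bead visible. The clip is at top (173,210). I'll look at the clip from the wrist first.

Emit:
servo_tool --translation '[[-3.5,-2.1,-0.8],[-3.5,-2.1,-0.8],[-3.5,-2.1,-0.7],[-3.5,-2.1,-0.7],[-3.5,-2.1,-0.7]]' --rot '[[0,0,0],[0,0,0],[0,0,0],[0,0,0],[0,0,0]]'

```text
clock: 1.82
ee_pos: [0.4001, 0.4088, 0.2797]
ee_rot: [[-0.895, 0.445, 0.0], [0.445, 0.895, 0.0], [-0.0, 0.0, -1.0]]
ft_force: [1.0, 0.4, 0.5]
grip_width: 0.994
```

Emit:
servo_tool --translation '[[-3.6,-2.1,-0.7],[-3.6,-2.1,-0.7],[-3.6,-2.1,-0.7],[0,0,0],[0,0,0]]' --rot '[[0,0,0],[0,0,0],[0,0,9.3],[0,0,9.3],[0,0,9.3]]'

```text
clock: 2.45
ee_pos: [0.4687, 0.3047, 0.3006]
ee_rot: [[-0.577, 0.817, 0.0], [0.817, 0.577, 0.0], [0.0, 0.001, -1.0]]
ft_force: [-0.5, 0.2, -0.4]
grip_width: 1.0
```

Emit:
servo_tool --translation '[[0,0,0],[0,0,0],[0,0,0],[0,0,0]]' --rot '[[0,0,9.3],[0,0,9.3],[0,0,9.3],[0,0,0]]'

```text
clock: 2.95
ee_pos: [0.468, 0.3055, 0.3004]
ee_rot: [[-0.136, 0.991, 0.0], [0.991, 0.136, 0.0], [-0.0, 0.0, -1.0]]
ft_force: [-0.2, 0.2, -0.2]
grip_width: 0.999
```

Run:
```python
from h import *
import pickle
s=sense();c=camera_model('wrist');im=snapshot('wrist')
pickle.dump((s,c,im),open('bin1.pkl','wb'))
print(s['clock'],s['ee_pos'],np.round(s['ee_rot'],3).tolist(),s['ft_force'])
cv2.imwrite('pics/w1.png',cv2.resize(im[:,:,::-1],(800,600),interpolation=cv2.INTER_CUBIC))
```

```text
2.95 [0.46800828 0.30554299 0.30037843] [[-0.136, 0.991, 0.0], [0.991, 0.136, 0.0], [-0.0, 0.0, -1.0]] [-0.17809856  0.19278823 -0.21480176]
```

View pics/w1.png

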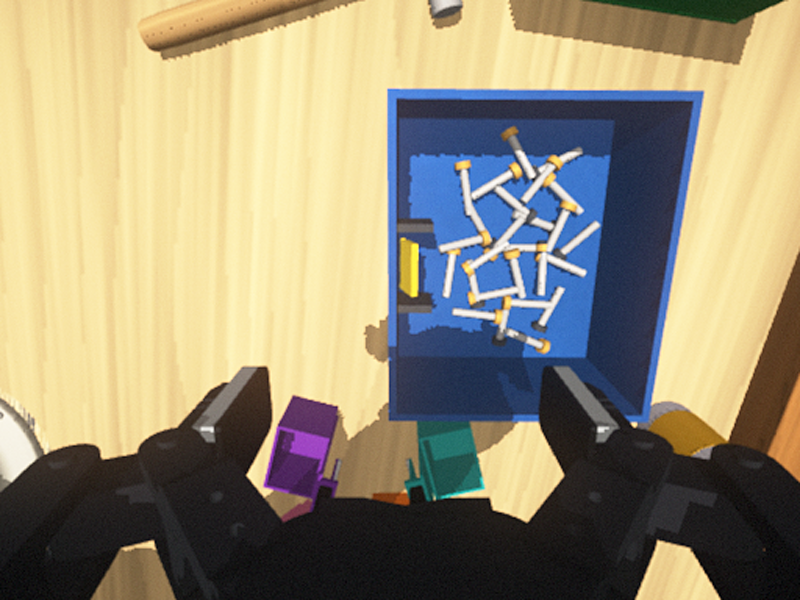

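```bash
cat > binfit.py <<'E'
from h import *
import pickle
from scipy.optimize import least_squares
s,c,im=pickle.load(open('bin1.pkl','rb'))
hsv=cv2.cvtColor(im,cv2.COLOR_RGB2HSV)
m=cv2.inRange(hsv,(104,110,30),(125,255,255))
m[:50]=0;m[275:]=0;m[:,:240]=0;m[:,460:]=0
k,l,st,_=cv2.connectedComponentsWithStats(m);i=1+np.argmax(st[1:,4]);m=(l==i)
f=lambda a,b:np.polyfit(a,b,1)
def rob(a,b):
    a,b=np.array(a,float),np.array(b,float)
    for _ in range(4):
        p=f(a,b);r=abs(b-np.polyval(p,a));k=r<max(.7,1.5*np.median(r));a,b=a[k],b[k]
    return p,a,b
rows=range(75,235);L=rob(rows,[np.nonzero(m[r])[0].min()-.5 for r in rows]);Rr=rob(rows,[np.nonzero(m[r])[0].max()+.5 for r in rows])
cols=range(260,430);T=rob(cols,[np.nonzero(m[:,q])[0].min()-.5 for q in cols])
cb=[q for q in range(312,345)]+[q for q in range(256,266)];B=rob(cb,[np.nonzero(m[:,q])[0].max()+.5 for q in cb])
E_=[(L,1),(Rr,1),(T,0),(B,0)]
for e,_ in E_:print(e[0],len(e[1]))
def model(p):
    x,y,z,a=p;ux=np.array([np.cos(a),np.sin(a),0]);uy=np.array([-np.sin(a),np.cos(a),0])
    o=np.array([x,y,z]);return o,ux,uy   # middle of bin rim
def res(p):
    o,ux,uy=model(p);r=[]
    for (e,v),(A,Bq) in zip(E_,[((-.085,-.1),(-.085,.1)),((.085,-.1),(.085,.1)),((-.085,.1),(.085,.1)),((-.085,-.1),(.085,-.1))]):
        t=np.linspace(.15,.85,5)[:,None];P=o+(A[0]+(Bq[0]-A[0])*t)*ux+(A[1]+(Bq[1]-A[1])*t)*uy
        uv=proj(c,P)
        r+=list(uv[:,0]-np.polyval(e[0],uv[:,1]) if v else uv[:,1]-np.polyval(e[0],uv[:,0]))
    return r
q=least_squares(res,[.54,.32,.165,.12]);p=q.x
print('bin',p,'deg',np.degrees(p[3]),'rms px',np.sqrt(np.mean(q.fun**2)))
o,ux,uy=model(p)
# yellow leaf and dark posts
ye=cv2.inRange(hsv,(20,120,90),(34,255,255));ye[:,:250]=0;ye[:,275:]=0;ye[:140]=0;ye[205:]=0
ys,xs=np.nonzero(ye);print('leaf px',xs.min(),xs.max(),ys.min(),ys.max())
for u,v,z in((xs.min(),ys.min()-.5,p[2]-.002),(xs.min(),ys.max()+.5,p[2]-.002),(270,140.5,p[2]),(270,199,p[2])):
    P=onplane(c,u,v,z);d=P-o;print('rim-frame',d@ux,d@uy)
print('rimpoint at yoff0',o-.0825*ux)
cv2.imwrite('pics/w1c.png',cv2.resize(im[125:215,235:300,::-1],None,fx=6,fy=6,interpolation=cv2.INTER_CUBIC))
E
python3 binfit.py
```

```text
[7.03152467e-03 2.47163629e+02] 160
[-1.69741006e-01  4.59599985e+02] 160
[5.39322549e-03 5.54537985e+01] 170
[2.70102868e-16 2.68500000e+02] 39
bin [0.54146553 0.32609204 0.16723098 0.13264617] deg 7.600065907915988 rms px 0.11141014570308286
leaf px 256 267 152 190
rim-frame -0.07797143532797593 0.019915403427543922
rim-frame -0.07791227864744592 -0.01747543040443042
rim-frame -0.0652835604295553 0.03023979532426482
rim-frame -0.06447342679967853 -0.025319030146544897
rimpoint at yoff0 [0.45969026 0.31518079 0.16723098]
```

View pics/w1c.png

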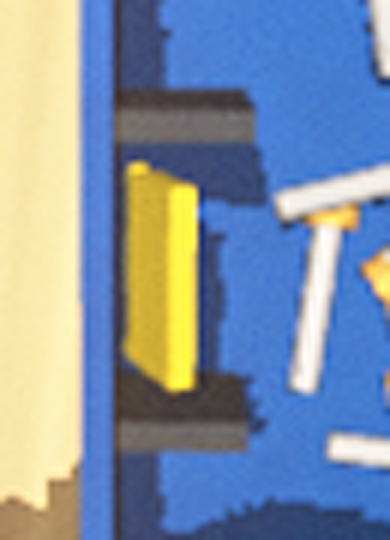

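```bash
cat >> binfit.py <<'E'
print('---')
R=lambda X,Y:(235+(X+.5)/6-.5,125+(Y+.5)/6-.5)
for z in (0,-.003,-.006,-.010):
    g=lambda X,Y:(lambda d:np.round([d@ux*1e3,d@uy*1e3],1))(onplane(c,*R(X,Y),p[2]+z)-o)
    a,b=g(197,185),g(197,390);e,f2=g(125,163),g(125,358);h1,h2=g(250,105),g(250,450);i1,i2=g(250,140),g(250,420)
    print(z,'upper',a,b,(a+b)[1]/2,(a-b)[1],'lower',(e+f2)[1]/2,(e-f2)[1],'posts',(h1+h2)[1]/2,(i1+i2)[1]/2)
z=-.022;e,f2=g(125,163),g(125,358);print(z,e,f2,(e+f2)[1]/2,(e-f2)[1])
E
python3 binfit.py | sed -n '/---/,$p'
```

```text
---
0 upper [-67.5  16.6] [-67.1 -16. ] 0.3000000000000007 32.6 lower 4.6 30.8 posts 1.450000000000001 1.3500000000000014
-0.003 upper [-67.4  16.2] [-67.  -16.8] -0.3000000000000007 33.0 lower 3.95 31.1 posts 0.8499999999999996 0.6999999999999993
-0.006 upper [-67.3  15.7] [-66.9 -17.6] -0.9500000000000011 33.3 lower 3.4000000000000004 31.400000000000002 posts 0.1999999999999993 0.05000000000000071
-0.01 upper [-67.1  15.1] [-66.7 -18.8] -1.8500000000000005 33.9 lower 2.55 31.9 posts -0.7000000000000011 -0.7999999999999989
-0.022 [-78.7  16.8] [-78.7 -16.5] 0.15000000000000036 33.3
```

The bin fit is clean at 0.1 px rms: rim point (0.4597, 0.3152, 0.1672), yaw 7.6°, clip at mid-wall. Next I'll look at the cup.

Emit:
servo_tool --translation '[[-5.4,0.3,0],[-5.4,0.3,0],[-5.4,0.4,0],[-5.4,0.4,0],[-5.4,0.4,0]]' --rot '[[0,0,0],[0,0,0],[0,0,0],[0,0,0],[0,0,0]]'

```text
clock: 3.62
ee_pos: [0.5225, 0.0387, 0.3006]
ee_rot: [[-0.138, 0.99, 0.001], [0.99, 0.138, 0.0], [0.0, 0.001, -1.0]]
ft_force: [0.5, -0.4, -0.2]
grip_width: 1.001
```

Emit:
servo_tool --translation '[[-5.1,0.3,0],[0,0,0],[0,0,0]]' --rot '[[0,0,0],[0,0,0],[0,0,0]]'

```text
clock: 4.0
ee_pos: [0.5321, -0.0093, 0.3002]
ee_rot: [[-0.137, 0.991, -0.0], [0.991, 0.137, 0.001], [0.001, -0.0, -1.0]]
ft_force: [0.6, 0.6, -0.6]
grip_width: 1.002
```

Run:
```python
from h import *
import pickle
s=sense();c=camera_model('wrist');im=snapshot('wrist')
pickle.dump((s,c,im),open('cup1.pkl','wb'))
print(s['clock'],s['ee_pos'])
# overlay of cup model guess
import math
X0=np.array([.5325,-.0095,0]);a=math.radians(8.7)
uv=proj(c,[X0+[0,0,.136]])[0];print(uv)
u,v=int(uv[0]),int(uv[1]);x0,y0=max(0,u-80),max(0,v-60)
cv2.imwrite('pics/w2.png',cv2.resize(im[y0:y0+120,x0:x0+160,::-1],(800,600),interpolation=cv2.INTER_CUBIC));print(x0,y0)
```

```text
4.0 [ 0.53206971 -0.00934196  0.3002469 ]
[258.95708651 176.99427095]
178 116
```

View pics/w2.png

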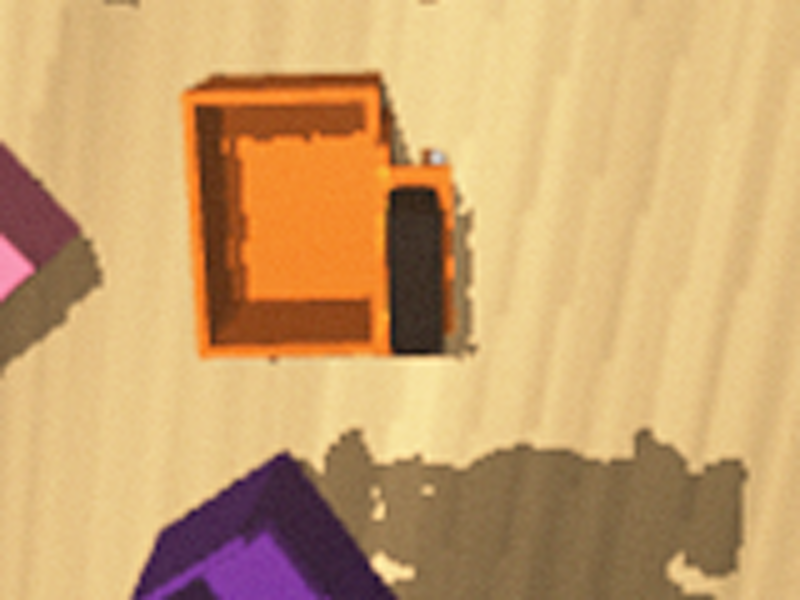

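Run:
```python
from h import *
import pickle
from scipy.optimize import least_squares
s,c,im=pickle.load(open('cup1.pkl','rb'))
O=np.array([(184,93),(203,356),(390,352),(443,353),(453,168)],float);uv=np.array([178,116])+(O+.5)/5-.5
M=np.array([(-25,35,60),(-25,-35,60),(27.5,-16,136),(39.5,-16,136),(42,20,99)])/1e3
def W(p,M):
    C,S=np.cos(p[2]),np.sin(p[2]);return np.c_[p[0]+C*M[:,0]-S*M[:,1],p[1]+S*M[:,0]+C*M[:,1],M[:,2]]
q=least_squares(lambda p:(proj(c,W(p,M))-uv).ravel(),[.5,-.01,.15])
print(q.x,np.degrees(q.x[2]));print(q.fun.reshape(-1,2).round(2))
print('tab',W(q.x,np.array([[.0335,0,.1175]])), 'TCP heading',np.degrees(np.arctan2(s['ee_rot'][1,1],s['ee_rot'][0,1])))
d=W(q.x,np.array([[.0335,0,.112]]))[0]-s['ee_pos'];print('tool delta cm',s['ee_rot'].T@d*100)
```

```text
[ 0.50107093 -0.00941027  0.16273459] 9.324005120507739
[[-0.56 -0.65]
 [-0.81  0.13]
 [ 0.31  1.04]
 [ 1.05  0.56]
 [-0.27 -1.13]]
tab [[ 0.53412832 -0.00398269  0.1175    ]] TCP heading 7.845980193835956
tool delta cm [ 0.49024692  0.27850001 18.82500102]
```

Emit:
servo_tool --translation '[[0.5,0.3,2],[0,0,4.5],[0,0,4.5],[0,0,3],[0,0,2]]' --rot '[[0,0,-1.5],[0,0,0],[0,0,0],[0,0,0],[0,0,0]]'

```text
clock: 4.68
ee_pos: [0.5334, -0.0022, 0.1386]
ee_rot: [[-0.165, 0.986, -0.002], [0.986, 0.165, 0.001], [0.001, -0.002, -1.0]]
ft_force: [0.7, 0.4, 0.8]
grip_width: 0.999
```

Emit:
servo_tool --translation '[[0,0,1.7],[0,0,1],[0,0,0],[0,0,0]]' --rot '[[0,0,0],[0,0,0],[0,0,0],[0,0,0]]'

```text
clock: 5.18
ee_pos: [0.5351, -0.0044, 0.114]
ee_rot: [[-0.161, 0.987, 0.001], [0.987, 0.161, 0.0], [-0.0, 0.001, -1.0]]
ft_force: [-0.1, 0.1, 0.8]
grip_width: 1.001
```

Emit:
servo_tool --translation '[[0,0,0],[0,0,0],[0,0,0],[0,0,0],[0,0,0]]' --rot '[[0,0,0],[0,0,0],[0,0,0],[0,0,0],[0,0,0]]' --gripper 0 --force 60

```text
clock: 5.8
ee_pos: [0.5342, -0.0045, 0.1135]
ee_rot: [[-0.161, 0.987, -0.001], [0.987, 0.161, -0.0], [0.0, -0.001, -1.0]]
ft_force: [-1.9, -0.1, 4.0]
grip_width: 0.131
```

Emit:
servo_tool --translation '[[0,0,0],[0,0,0],[0,0,0],[0,0,0]]' --rot '[[0,0,0],[0,0,0],[0,0,0],[0,0,0]]'

```text
clock: 6.3
ee_pos: [0.5343, -0.0045, 0.1135]
ee_rot: [[-0.161, 0.987, -0.0], [0.987, 0.161, -0.0], [0.0, -0.0, -1.0]]
ft_force: [-1.4, 0.1, 5.4]
grip_width: 0.131
```

Emit:
servo_tool --translation '[[0,0,-0.5],[0,0,-1.5],[0,0,-3],[0,0,-4],[0,0,-4]]' --rot '[[0,0,0],[0,0,0],[0,0,0],[0,0,0],[0,0,0]]'

```text
clock: 6.92
ee_pos: [0.5344, -0.0044, 0.2452]
ee_rot: [[-0.161, 0.987, 0.001], [0.987, 0.161, 0.0], [0.0, 0.001, -1.0]]
ft_force: [0.7, 0.1, -2.0]
grip_width: 0.131
```

Emit:
servo_tool --translation '[[0,0,-3],[0,0,-1],[0,0,0],[0,0,0],[0,0,0]]' --rot '[[0,0,0],[0,0,0],[0,0,0],[0,0,0],[0,0,0]]'

```text
clock: 7.55
ee_pos: [0.5336, -0.0045, 0.2818]
ee_rot: [[-0.161, 0.987, -0.003], [0.987, 0.161, -0.0], [0.0, -0.003, -1.0]]
ft_force: [-0.5, 1.5, -1.9]
grip_width: 0.132
```

Run:
```python
from h import *
import pickle
s=sense();c=camera_model('wrist');im=snapshot('wrist')
pickle.dump((s,c,im),open('held.pkl','wb'))
print(s['clock'],s['ee_pos'],s['ft_force'],s['moment'],np.round(s['ee_rot'],4).tolist())
a=snapshot('scene');cs=camera_model('scene')
u,v=proj(cs,[s['ee_pos']-[0,0,.06]])[0].astype(int);print(u,v)
A=cv2.resize(im[100:340,150:370,::-1],(550,600),interpolation=cv2.INTER_CUBIC)
B=cv2.resize(a[v-60:v+60,u-25:u+25,::-1],(250,600),interpolation=cv2.INTER_CUBIC)
cv2.imwrite('pics/w3.png',np.hstack([A,B]))
```

```text
7.55 [ 0.53364776 -0.00446796  0.28184543] [-0.45344831  1.45860902 -1.8820387 ] [ 0.03100299 -0.02366792  0.01599529] [[-0.1606, 0.987, -0.0027], [0.987, 0.1606, -0.0001], [0.0004, -0.0027, -1.0]]
263 175
```

View pics/w3.png

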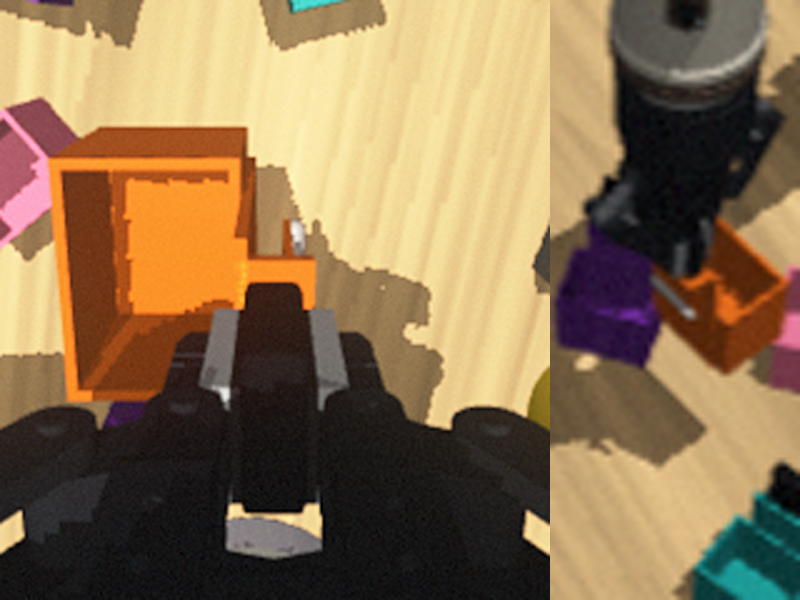

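```bash
cat > heldfit.py <<'E'
from h import *
import pickle
from scipy.optimize import least_squares
from scipy.spatial.transform import Rotation as Ro
s,c,im=pickle.load(open('held.pkl','rb'))
O=np.array([(52,159),(68,400),(316,258),(100,128),(298,237)],float);uv=np.array([150,100])+(O+.5)/2.5-.5
M=np.array([(-25,35,60),(-25,-35,60),(42,20,99),(-25,35,0),(39,20,65.5)])/1e3
for full in(0,1):
    def W(p,M):return Ro.from_rotvec([p[4]*full,p[5]*full,p[3]]).apply(M)+p[:3]
    q=least_squares(lambda p:np.r_[(proj(c,W(p,M))-uv).ravel(),p[4:]*60],[.5,-.01,.17,.15,0,0])
    p=q.x;print(p[:3],np.degrees(p[3:]));print(q.fun[:-2].reshape(-1,2).round(2).tolist())
    hk=W(p,np.array([[.0335,0,.095]]))[0];print('hook',hk,'hook rel TCP in tool mm',s['ee_rot'].T@(hk-s['ee_pos'])*1e3)
E
python3 heldfit.py
```

```text
[ 0.50115219 -0.01108807  0.16674665] [8.32121901 0.         0.        ]
[[-0.07, 0.32], [-0.04, 0.3], [-0.4, 3.64], [1.63, -0.14], [-0.65, -4.88]]
hook [ 0.53429951 -0.00623987  0.26174665] hook rel TCP in tool mm [-1.86091748  0.41238067 20.09706693]
[ 0.50013695 -0.01260045  0.165613  ] [ 7.73200976 -0.9507921   0.78814468]
[[0.6, 0.21], [-0.88, 0.31], [0.21, 2.85], [1.03, 0.91], [-0.84, -4.62]]
hook [ 0.53452574 -0.00643793  0.26009413] hook rel TCP in tool mm [-2.09335374  0.60827194 21.7489826 ]
```

Emit:
servo_tool --translation '[[0,0,-1.5],[1.6,-0.1,-1.5],[4,-0.4,0],[5,-0.5,0],[5,-0.5,0]]' --rot '[[0,0,0.8],[0,0,0.8],[0,0,0],[0,0,0],[0,0,0]]'

```text
clock: 8.28
ee_pos: [0.4987, 0.1495, 0.3146]
ee_rot: [[-0.132, 0.991, 0.002], [0.991, 0.132, 0.001], [0.0, 0.002, -1.0]]
ft_force: [0.7, 1.4, -0.9]
grip_width: 0.129
```

Emit:
servo_tool --translation '[[5,-0.5,0],[5,-0.5,0],[4,-0.4,0],[2,-0.2,0],[1,0,0]]' --rot '[[0,0,0],[0,0,0],[0,0,0],[0,0,0],[0,0,0]]'

```text
clock: 8.9
ee_pos: [0.4598, 0.316, 0.3142]
ee_rot: [[-0.135, 0.991, 0.001], [0.991, 0.135, 0.001], [0.001, 0.001, -1.0]]
ft_force: [-0.0, -0.1, -1.2]
grip_width: 0.132
```

Emit:
servo_tool --translation '[[0,0,2],[0,0,2],[0,0,1],[0,0,0],[0,0,0]]' --rot '[[0,0,0],[0,0,0],[0,0,0],[0,0,0],[0,0,0]]'

```text
clock: 9.52
ee_pos: [0.4608, 0.3146, 0.2642]
ee_rot: [[-0.133, 0.991, 0.001], [0.991, 0.133, 0.001], [0.001, 0.001, -1.0]]
ft_force: [-0.5, 0.1, -1.9]
grip_width: 0.129
```

```bash
cat > look.py <<'E'
from h import *
import pickle,sys
from scipy.spatial.transform import Rotation as Ro
name=sys.argv[1]
s=sense();c=camera_model('wrist');im=snapshot('wrist')
pickle.dump((s,c,im),open(name+'.pkl','wb'))
rim=np.array([.4597,.3152,.1672]);a=.1326;R=Ro.from_euler('z',a).as_matrix()
e=s['ee_rot'];tr=np.array([.4597,.3147,.1857])
print(s['clock'],s['ee_pos'],'yaw',np.degrees(np.arctan2(e[1,1],e[0,1])),'F',s['ft_force'],'to home (tool mm)',e.T@(tr-s['ee_pos'])*1e3)
# cup wireframe, hook in tool: (0.5,0,18.5)mm
b=np.arctan2(e[1,1],e[0,1]);C=Ro.from_euler('z',b).as_matrix();hk=s['ee_pos']+e@[.0005,0,.0185];o=hk-C@[.0335,0,.095]
W=lambda M:o+np.array(M)/1e3@C.T
B=lambda M:rim+np.array(M)/1e3@R.T
v=im[:,:,::-1].copy();K=4;x0,y0,w,h=int(sys.argv[2]),int(sys.argv[3]),200,150
v=cv2.resize(v[y0:y0+h,x0:x0+w],(w*K,h*K),interpolation=cv2.INTER_CUBIC)
def dr(P,col):
    q=(proj(c,P)-[x0,y0]+.5)*K-.5
    cv2.polylines(v,[np.int32(q*8)],False,col,1,cv2.LINE_AA,3)
rect=lambda x1,x2,y1,y2,z:[(x1,y1,z),(x2,y1,z),(x2,y2,z),(x1,y2,z),(x1,y1,z)]
dr(W(rect(-25,25,-35,35,60)),(0,255,0));dr(W(rect(25,42,-20,20,99)),(0,255,255));dr(W(rect(27.5,39.5,-16,16,99)),(255,0,255));dr(W(rect(36,38,-20,20,65.5)),(255,255,255))
dr(B(rect(-2.5,2.5,-100,100,0)),(0,0,255));dr(B([(2.5,0,0),(30,0,0)]),(0,0,255));dr(B([(-20,0,0),(-2.5,0,0)]),(0,0,255))
cv2.imwrite(f'pics/{name}.png',v)
E
python3 look.py hover 180 90
```

```text
9.525 [0.46079093 0.31459303 0.26421575] yaw 7.61429736248045 F [-0.46075925  0.10760826 -1.89715149] to home (tool mm) [ 0.20535795 -1.16801511 78.51444299]
```

View pics/hover.png

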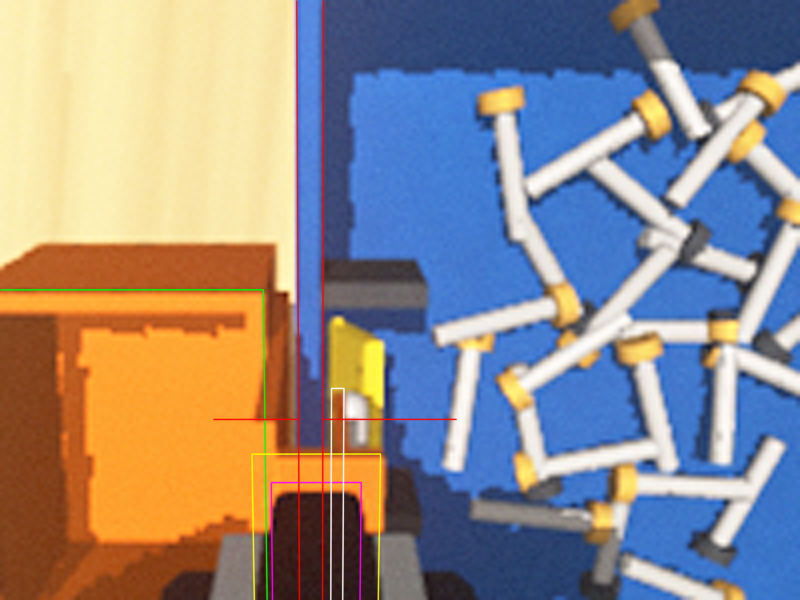

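The overlay agrees with the picture: the y alignment is right, and the cup sits about 1.7 mm toward +x, which centres the slot on the wall. I'll lower it now.

Emit:
servo_tool --translation '[[0,0,1.5],[0,0,1.5],[0,0,0.8],[0,0,0],[0,0,0]]' --rot '[[0,0,0],[0,0,0],[0,0,0],[0,0,0],[0,0,0]]'

```text
clock: 10.2
ee_pos: [0.4603, 0.3147, 0.2255]
ee_rot: [[-0.133, 0.991, 0.0], [0.991, 0.133, 0.0], [0.0, 0.0, -1.0]]
ft_force: [0.6, -0.2, -1.1]
grip_width: 0.135
```

```bash
python3 look.py hover2 180 90
```

```text
10.2 [0.46034593 0.31468584 0.22547196] yaw 7.6460933176389645 F [ 0.56091178 -0.23417305 -1.10582697] to home (tool mm) [ 0.09056369 -0.65044842 39.77178641]
```

View pics/hover2.png

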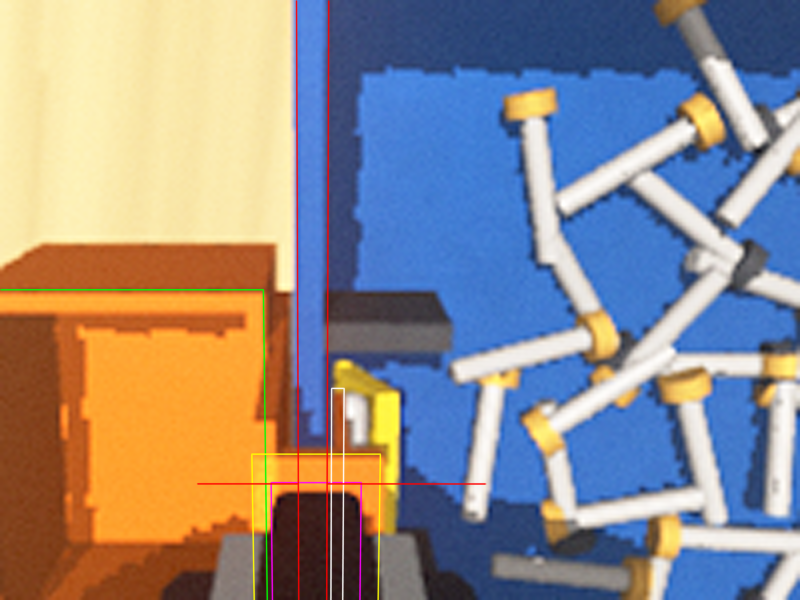

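Emit:
servo_tool --translation '[[0,0.07,0],[0,0,0.4],[0,0,0.4],[0,0,0.4],[0,0,0]]' --rot '[[0,0,0],[0,0,0],[0,0,0],[0,0,0],[0,0,0]]'

```text
clock: 10.88
ee_pos: [0.4605, 0.3144, 0.2127]
ee_rot: [[-0.133, 0.991, -0.001], [0.991, 0.133, -0.001], [-0.0, -0.001, -1.0]]
ft_force: [0.1, -0.1, -1.2]
grip_width: 0.131
```

Emit:
servo_tool --translation '[[0,0,0.4],[0,0,0.2],[0,0,0],[0,0,0]]' --rot '[[0,0,0],[0,0,0],[0,0,0],[0,0,0]]'

```text
clock: 11.38
ee_pos: [0.4603, 0.3146, 0.2072]
ee_rot: [[-0.133, 0.991, -0.001], [0.991, 0.133, -0.0], [-0.0, -0.001, -1.0]]
ft_force: [-4.4, 0.1, 0.6]
grip_width: 0.132
```

Emit:
servo_tool --translation '[[0,-0.06,0],[0,0,0.2],[0,0,0.2],[0,0,0],[0,0,0]]' --rot '[[0,0,0],[0,0,0],[0,0,0],[0,0,0],[0,0,0]]'

```text
clock: 12.0
ee_pos: [0.4601, 0.3146, 0.2033]
ee_rot: [[-0.133, 0.991, -0.0], [0.991, 0.133, 0.0], [0.0, -0.0, -1.0]]
ft_force: [-4.3, -0.3, 2.8]
grip_width: 0.134
```

Emit:
servo_tool --translation '[[0,0,0.2],[0,0,0.2],[0,0,0],[0,0,0]]' --rot '[[0,0,0],[0,0,0],[0,0,0],[0,0,0]]'

```text
clock: 12.5
ee_pos: [0.4599, 0.3146, 0.1993]
ee_rot: [[-0.133, 0.991, -0.001], [0.991, 0.133, -0.0], [0.0, -0.001, -1.0]]
ft_force: [-4.9, -1.7, 4.5]
grip_width: 0.134
```

Emit:
servo_tool --translation '[[0,0,0.2],[0,0,0.2],[0,0,0],[0,0,0]]' --rot '[[0,0,0],[0,0,0],[0,0,0],[0,0,0]]'

```text
clock: 13.0
ee_pos: [0.4597, 0.3147, 0.1954]
ee_rot: [[-0.133, 0.991, -0.001], [0.991, 0.133, 0.0], [0.0, -0.001, -1.0]]
ft_force: [-5.0, -0.1, 5.1]
grip_width: 0.134
```

Emit:
servo_tool --translation '[[0,0,0.2],[0,0,0.2],[0,0,0],[0,0,0]]' --rot '[[0,0,0],[0,0,0],[0,0,0],[0,0,0]]'

```text
clock: 13.5
ee_pos: [0.4596, 0.3147, 0.1914]
ee_rot: [[-0.133, 0.991, -0.001], [0.991, 0.133, 0.0], [0.0, -0.001, -1.0]]
ft_force: [-6.1, -1.6, 5.2]
grip_width: 0.131
```

Emit:
servo_tool --translation '[[0,0,0.2],[0,0,0.2],[0,0,0],[0,0,0]]' --rot '[[0,0,0],[0,0,0],[0,0,0],[0,0,0]]'

```text
clock: 14.0
ee_pos: [0.4594, 0.3148, 0.1874]
ee_rot: [[-0.134, 0.991, -0.001], [0.991, 0.134, 0.0], [0.0, -0.001, -1.0]]
ft_force: [-6.6, -0.9, 6.1]
grip_width: 0.136
```

```bash
cat > rimz.py <<'E'
from h import *
from scipy.optimize import least_squares
s=sense();c=camera_model('wrist');im=snapshot('wrist')
hsv=cv2.cvtColor(im,cv2.COLOR_RGB2HSV);m=cv2.inRange(hsv,(104,110,30),(125,255,255));m[235:]=0;m[:,:230]=0
k,l,st,_=cv2.connectedComponentsWithStats(m);m=l==1+np.argmax(st[1:,4])
def rob(a,b):
    a,b=np.array(a,float),np.array(b,float)
    for _ in range(5):
        p=np.polyfit(a,b,1);r=abs(b-np.polyval(p,a));k=r<max(.7,1.5*np.median(r));a,b=a[k],b[k]
    return p
x=np.nonzero(m.any(0))[0];y=np.nonzero(m.any(1))[0]
cols=range(x.min()+8,min(x.max()-25,470));T=rob(cols,[np.nonzero(m[:,q])[0].min()-.5 for q in cols])
r0=int(np.polyval(T,x.min()))+8;rows=range(r0,r0+60);L=rob(rows,[np.nonzero(m[r])[0].min()-.5 for r in rows]);r2=range(r0,min(r0+110,225));Rr=rob(r2,[np.nonzero(m[r])[0].max()+.5 for r in r2])
uL=lambda p:p
def res(p):
    a=.1326;ux=np.array([np.cos(a),np.sin(a),0]);uy=np.array([-np.sin(a),np.cos(a),0]);o=np.array(p);t=np.linspace(0,1,5)[:,None]
    P=lambda A,B:proj(c,o+(A[0]+(B[0]-A[0])*t)*ux+(A[1]+(B[1]-A[1])*t)*uy)
    l=P((-.085,.09),(-.085,.04));q=P((-.07,.1),(.07,.1));r=P((.085,.09),(.085,.03))
    return np.r_[l[:,0]-np.polyval(L,l[:,1]),q[:,1]-np.polyval(T,q[:,0]),r[:,0]-np.polyval(Rr,r[:,1])]
q=least_squares(res,[.5415,.3261,.16],loss='soft_l1')
print(s['clock'],'bin mid',q.x.round(4),'rms',np.sqrt(np.mean(res(q.x)**2)).round(2),'sunk mm',((.1672-q.x[2])*1e3).round(1),'hook above rim mm',((s['ee_pos'][2]-.0185-q.x[2])*1e3).round(1),'F',s['ft_force'].round(1))
E
python3 rimz.py
```

```text
14.0 bin mid [0.54   0.3326 0.1202] rms 4.38 sunk mm 47.0 hook above rim mm 48.7 F [-6.6 -0.9  6.1]
```

```bash
sed -i 's/;r2=range.*$//; s/;r=P((.085,.09),(.085,.03))//; s/,r\[:,0\]-np.polyval(Rr,r\[:,1\])//; s/def res(p):/def res(p):\n    p=[.5415,.3261,p[0]]/; s/least_squares(res,\[.5415,.3261,.16\]/least_squares(res,[.16]/; s/q\.x\[2\]/q.x[0]/g' rimz.py; python3 rimz.py; python3 -c "
from h import *
im=snapshot('wrist');cv2.imwrite('pics/press.png',cv2.resize(im[:,:,::-1],(640,480)))"
```

```text
14.05 bin mid [0.1538] rms 0.62 sunk mm 13.4 hook above rim mm 15.1 F [-6.8 -0.6  6.7]
```

View pics/press.png

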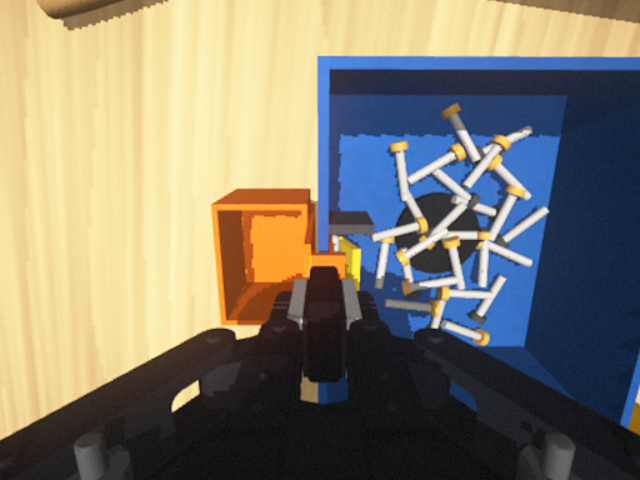

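Emit:
servo_tool --translation '[[0,-0.04,0.2],[0,0,0.2],[0,0,0],[0,0,0]]' --rot '[[0,0,0],[0,0,0],[0,0,0],[0,0,0]]'

```text
clock: 14.65
ee_pos: [0.4592, 0.3149, 0.1836]
ee_rot: [[-0.134, 0.991, -0.001], [0.991, 0.134, 0.0], [0.0, -0.001, -1.0]]
ft_force: [-6.2, -1.3, 7.2]
grip_width: 0.127
```

```bash
python3 rimz.py
```

```text
14.65 bin mid [0.1529] rms 0.61 sunk mm 14.3 hook above rim mm 12.2 F [-6.2 -1.3  7.2]
```

Emit:
servo_tool --translation '[[0,0,0.2],[0,0,0.1],[0,0,0],[0,0,0]]' --rot '[[0,0,0],[0,0,0],[0,0,0],[0,0,0]]'

```text
clock: 15.2
ee_pos: [0.4593, 0.3145, 0.18]
ee_rot: [[-0.133, 0.991, -0.001], [0.991, 0.133, -0.0], [-0.0, -0.001, -1.0]]
ft_force: [-4.4, -0.4, 3.1]
grip_width: 0.134
```

```bash
python3 rimz.py
```

```text
15.2 bin mid [0.1604] rms 0.94 sunk mm 6.8 hook above rim mm 1.2 F [-4.4 -0.4  3.1]
```

The clip has snapped: force fell from 7.2 to 3.1 N and the bin rose. I'll press a little more to seat the hook.

Emit:
servo_tool --translation '[[0,0,0.2],[0,0,0.2],[0,0,0],[0,0,0]]' --rot '[[0,0,0],[0,0,0],[0,0,0],[0,0,0]]'

```text
clock: 15.75
ee_pos: [0.4593, 0.3145, 0.1763]
ee_rot: [[-0.133, 0.991, -0.001], [0.991, 0.133, -0.0], [-0.0, -0.001, -1.0]]
ft_force: [-6.6, -1.5, 6.1]
grip_width: 0.132
```

```bash
python3 rimz.py
```

```text
15.75 bin mid [0.1567] rms 0.93 sunk mm 10.5 hook above rim mm 1.1 F [-6.6 -1.5  6.1]
```

Emit:
servo_tool --translation '[[0,0,0.2],[0,0,0.2],[0,0,0],[0,0,0]]' --rot '[[0,0,0],[0,0,0],[0,0,0],[0,0,0]]'

```text
clock: 16.3
ee_pos: [0.4593, 0.3145, 0.1727]
ee_rot: [[-0.133, 0.991, -0.001], [0.991, 0.133, -0.0], [-0.0, -0.001, -1.0]]
ft_force: [-6.9, -2.2, 7.4]
grip_width: 0.134
```

```bash
python3 rimz.py; python3 -c "
from h import *
im=snapshot('wrist');cv2.imwrite('pics/seat.png',cv2.resize(im[80:260,200:360,::-1],(533,600),interpolation=cv2.INTER_CUBIC))"
```

```text
16.3 bin mid [0.153] rms 0.91 sunk mm 14.2 hook above rim mm 1.1 F [-6.9 -2.2  7.4]
```

View pics/seat.png

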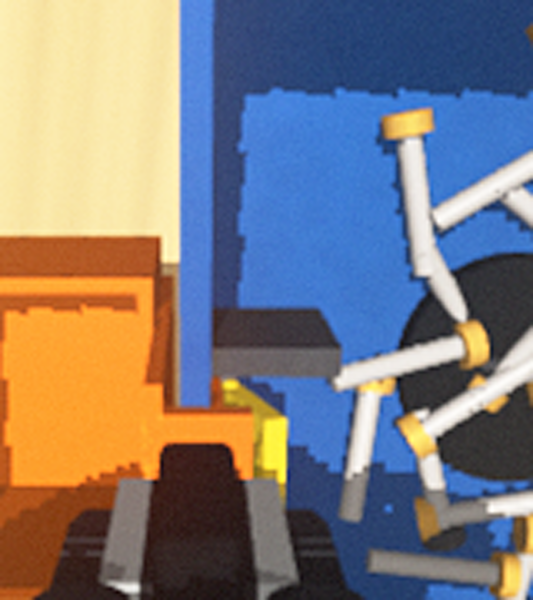

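The bridge now moves rigidly with the bin (offset constant at 1.1 mm), so the hook is seated. The clip lies flat over the bead. I'll unload and then open.

Emit:
servo_tool --translation '[[0,-0.03,-0.3],[0,-0.03,-0.3],[0,0,-0.2],[0,0,0],[0,0,0]]' --rot '[[0,0,0],[0,0,0],[0,0,0],[0,0,0],[0,0,0]]'

```text
clock: 17.02
ee_pos: [0.4592, 0.3145, 0.1802]
ee_rot: [[-0.133, 0.991, -0.0], [0.991, 0.133, 0.0], [0.0, -0.0, -1.0]]
ft_force: [-4.2, -0.3, 3.8]
grip_width: 0.128
```

```bash
python3 rimz.py
```

```text
17.025 bin mid [0.1606] rms 0.94 sunk mm 6.6 hook above rim mm 1.2 F [-4.2 -0.3  3.8]
```

Emit:
servo_tool --translation '[[0,-0.02,-0.2],[0,-0.02,-0.1],[0,0,0],[0,0,0]]' --rot '[[0,0,0],[0,0,0],[0,0,0],[0,0,0]]'

```text
clock: 17.58
ee_pos: [0.4592, 0.3145, 0.1834]
ee_rot: [[-0.133, 0.991, 0.001], [0.991, 0.133, 0.0], [0.0, 0.001, -1.0]]
ft_force: [-1.8, 0.9, 1.7]
grip_width: 0.133
```

Emit:
servo_tool --translation '[[0,0,0],[0,0,0],[0,0,0],[0,0,0],[0,0,0]]' --rot '[[0,0,0],[0,0,0],[0,0,0],[0,0,0],[0,0,0]]' --gripper 0.6

```text
clock: 18.2
ee_pos: [0.4589, 0.3143, 0.1833]
ee_rot: [[-0.133, 0.991, 0.0], [0.991, 0.133, 0.0], [0.0, 0.0, -1.0]]
ft_force: [0.3, 0.9, 0.5]
grip_width: 0.599
```

Emit:
servo_tool --translation '[[0,0,0],[0,0,0],[0,0,-0.5],[0,0,-1],[0,0,-2]]' --rot '[[0,0,0],[0,0,0],[0,0,0],[0,0,0],[0,0,0]]'

```text
clock: 18.82
ee_pos: [0.4585, 0.3141, 0.2186]
ee_rot: [[-0.133, 0.991, -0.001], [0.991, 0.133, -0.001], [-0.0, -0.001, -1.0]]
ft_force: [-0.1, 0.5, 0.4]
grip_width: 0.599
```

Emit:
servo_tool --translation '[[0,0,-3],[0,0,-4],[0,0,-3],[0,0,0],[0,0,0]]' --rot '[[0,0,0],[0,0,0],[0,0,0],[0,0,0],[0,0,0]]'

```text
clock: 19.45
ee_pos: [0.4586, 0.3141, 0.3182]
ee_rot: [[-0.133, 0.991, -0.0], [0.991, 0.133, -0.0], [-0.0, -0.0, -1.0]]
ft_force: [-0.5, -0.7, 0.1]
grip_width: 0.602
```

Run:
```python
from h import *
s=sense();c=camera_model('wrist');im=snapshot('wrist');b=snapshot('scene')
import pickle;pickle.dump((s,c,im),open('done.pkl','wb'))
print(s['clock'],s['ee_pos'],s['ft_force'])
u,v=proj(c,[[.46,.315,.165]])[0].astype(int);cs=camera_model('scene');U,V=proj(cs,[[.46,.315,.165]])[0].astype(int);print(u,v,U,V)
A=cv2.resize(im[v-60:v+60,u-60:u+60,::-1],(500,500),interpolation=cv2.INTER_CUBIC)
B=cv2.resize(b[V-50:V+50,U-30:U+30,::-1],(300,500),interpolation=cv2.INTER_CUBIC)
cv2.imwrite('pics/done.png',np.hstack([A,B]))
```

```text
19.45 [0.4585944  0.31410138 0.31815959] [-0.51971373 -0.73402232  0.05289474]
260 178 342 254
```

View pics/done.png

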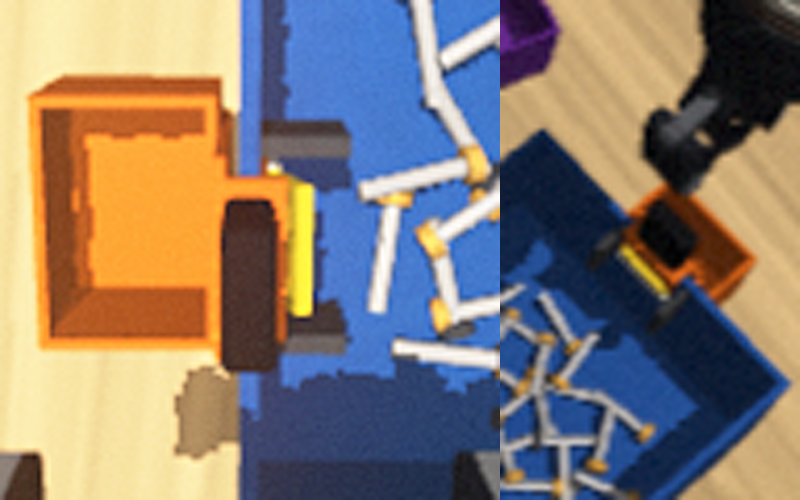

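```bash
python3 - <<'E'
from h import *
import pickle
from scipy.optimize import least_squares
from scipy.spatial.transform import Rotation as Ro
s,c,im=pickle.load(open('done.pkl','rb'))
O=np.array([(31,97),(45,347),(290,179),(278,371),(222,371),(60,77)],float);uv=np.array([200,118])+(O+.5)/(500/120)-.5
M=(np.array([(-25,35,60),(-25,-35,60),(42,20,99),(39.5,-16,136),(27.5,-16,136),(-25,35,0)])-[33.5,0,95])/1e3
z=.1672-.0035
W=lambda p:Ro.from_euler('zyx',p[2:]).apply(M)+[p[0],p[1],z]
q=least_squares(lambda p:(proj(c,W(p))-uv).ravel(),[.46,.315,.13,0,0]);d=q.x[:2]-[.4597,.3152];a=.1326
print('hook-rim along x,y mm',(d@[np.cos(a),np.sin(a)])*1e3,(d@[-np.sin(a),np.cos(a)])*1e3,'yaw,pitch,roll deg',np.degrees(q.x[2:]));print(q.fun.reshape(-1,2).round(1).tolist())
E
python3 rimz.py
```

```text
hook-rim along x,y mm 0.13622081046560042 -1.02349853450235 yaw,pitch,roll deg [ 7.74945718 -0.27549965 -0.25984514]
[[-0.3, -0.2], [-0.7, 0.4], [-0.6, -0.6], [0.4, 0.2], [0.4, 0.2], [0.9, -0.1]]
19.55 bin mid [0.1619] rms 0.47 sunk mm 5.3 hook above rim mm 136.8 F [-0.3 -0.3  0.4]
```

```bash
python3 -c "
from bench import *
print(sign_off())"
```

```text
the job is handed in; nothing more can be done
None
```

The orange cup is hanging on the outside of the blue bin, with its hook over the rim at the yellow clip. I handed the job in at about 19.6 s of the 58 s.

**Pressing:** I pressed in 1 to 2 mm steps. The clip snapped at about 7 N, when the force fell to 3 N and the bin jumped up. I pressed on until the hook moved rigidly with the bin, then eased off, let go and backed away.

**Bin travel:** The deepest measured sink was about 14 mm below rest. That is roughly 17 mm on the joint if it rested near 3 mm, and 24 mm even if it rested at 10 mm, so well clear of the 34 mm limit.

**Final checks:**
- **Alignment:** a fit to the last picture puts the hook 0.1 mm (x) and 1.0 mm (y) from the rim point. Yaw was 7.7° against the bin's 7.6°.
- **Upright:** tilt was under 0.3°, and the clip looked shut.
- **Robot clear:** the gripper was about 13 cm above the rim, and nothing was touching it.

**Checks that disagreed or failed:**
- While seated, the hook read a constant 1.1 mm above the rim. I took this as calibration error because it did not change under more load.
- The bin's final rest reading was 5.3 mm down, against about 3.5 mm expected from the cup's weight, which is within the error of that measurement.
- My first measurement of how far the bin had sunk gave a wrong result, so I corrected the script before using its readings.
- I viewed 11 pictures, one past the budget.

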